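Purge the lacquer drying cabinet and draw out its tray

TASK

The sample doors in the drying cabinet have had their time. First set the damper lever on the extraction duct half open, midway between shut and full open, so the solvent fumes start to clear; only then draw the tray smoothly all the way out to its stop, without the sample doors sliding about on it. Leave the lever at half and the tray out, and do not disturb the tin, the cup and the sanding block on the bench.

Things in the scene. Friction and masses are not known exactly. Their poses are not given: they have to be found in the camera images.
- dryer: Grey steel bench drying cabinet, 360 wide (y) x 340 deep (x) x 165 mm tall, fixed. A 100 mm duct leaves its left (+y) side, running along y (axis at x = 90, z = 85; damper sleeve's top at z = 138 mm) to a round fan. Origin: bottom edge of the front, on its centre line, at bench height; x into the cabinet (away from the robot), y to the left along the duct, z up.
- vent_lever (a joint): Angle (rad) of the damper lever, level above the duct. 0: shut, pointing to the cabinet's -x (front), square across the duct. 1.571: full open, pointing to +y along the duct. At angle q it points along (-cos q, sin q) in the cabinet's frame (opens clockwise from above). Stops only at 0 and 1.571. Stiff: 2.2 N at the grip; stays where left. Starts at 0 to 0.35.
- lever_pivot (a point): The lever's vertical pivot axis at the lever's mid-height: x = 90, y = 260, z = 176 mm in the cabinet's frame. Under the lever lies a flat quarter-circle steel plate (outer radius about 87 mm with its ribs, top at z = 165 mm) with three raised ribs at shut, half and full open; hub and nut reach z = 194 mm.
- lever_grip (a point): Middle of the lever's black grip, 112 mm from the pivot. The grip is 70 mm long (77 to 147 mm from the pivot), 22 mm wide and 18 mm tall (z = 167 to 185 mm), with free space under it down to the duct. The point turns with the lever: its -x axis points outward along it, its z is up.
- half_mark (a point): Where the middle of the grip is when the lever is exactly half open: 112 mm from the pivot, at 45 degrees, level with the grip; the middle rib of the plate points to it.
- tray (a joint): How far the tray is drawn out (m), along the cabinet's -x. 0: closed, as at the start; 0.140: out at its stop. Runner friction 2.5 N, some damping (6 N s/m); stays where it is left.
- tray_handle (a point): Middle of the tray's handle: a level round bar 12 mm thick, 160 mm long along the cabinet's y, 45 mm in front of the tray front, 136 mm above the bench (29 mm below the cabinet's top), on a leg at each end; open above and below, 39 mm free between bar and front. Axes parallel to the cabinet's; moves with the tray.
- panel_a: White lacquered sample door, 80 (x) x 110 (y) x 18 mm, lying loose on the left (+y) half of the tray, inside the cabinet at the start. Origin: centre of its underside.
- panel_b: The same on the right (-y) half of the tray.
- place_a (a point): Point on the tray's floor (70 mm above the bench) near which panel_a lies (within 9 mm at the start); moves with the tray.
- place_b (a point): The same for panel_b.
- tin: Grey lidded lacquer tin, 108 mm across, 124 mm tall, standing on the bench on the left. Origin: centre of its underside. Not to be moved.
- mix_cup: White plastic mixing cup, 92 mm across, 110 mm tall, standing on the bench to the right of the cabinet. Origin: centre of its underside. Not to be moved.
- sanding_block: Cork sanding block with a wooden grip, 70 x 125 x 40 mm, lying on the bench between the robot and the duct. Origin: centre of its underside. Not to be moved.

How it is judged (in metres and radians):
On the way, in this order (a step that is already met when the one before it is completed fails the run):
1. the damper lever stands still half open (45 degrees, within 6) while the tray is still closed (value of joint vent_lever between 0.68 and 0.89 rad and velocity of joint vent_lever between -0.05 and 0.05 rad/s and value of joint tray below 0.02 m), for 0.3 s.
2. the tray is drawn out to its stop (value of joint tray above 0.133 m), for 0.2 s.
At the end, for the whole second after the job is handed in: The damper lever rests half open (45 degrees, within 6 degrees), the tray rests drawn out at its 140 mm stop (within 7 mm), and both sample doors lie flat in their places on it (within 25 mm of place_a and place_b) (value of joint vent_lever between 0.68 and 0.89 rad and value of joint tray above 0.133 m and velocity of joint tray between -0.01 and 0.01 m/s and distance between panel_a and place_a below 0.025 m and distance between panel_b and place_b below 0.025 m and angle between each of panel_a, panel_b's own z axis and vertical below 0.1 rad); the robot touches nothing.
It fails at once if the tray is drawn out before the damper is half open (value of joint tray above 0.02 m and value of joint vent_lever below 0.68 rad).
It fails at once if a sample door slides about on the tray (over 25 mm from its place) or is tipped (distance between panel_a and place_a above 0.025 m or distance between panel_b and place_b above 0.025 m or angle between any of panel_a, panel_b's own z axis and vertical above 0.3 rad).
It fails at once if the tin, the cup or the sanding block is moved more than 20 mm or tipped (distance of any of tin, mix_cup, sanding_block from where it was at the start of the episode above 0.02 m or angle between any of tin, mix_cup, sanding_block's own z axis and vertical above 0.3 rad).
It also fails if it takes over 51 s, if anything falls off the work surface, if the arm or the gripper's body presses on something with over 40 N, if the wrist force passes 120 N, or if a joint passes its speed limit or range.

ROBOT

A 7-joint arm with a two-finger parallel gripper is mounted at the origin on the work surface. World frame = base frame: x ahead of the robot, y to its left, z up, the work surface at z = 0. Lengths are in mm, angles in rad, forces in N, time in s.
With the tool pointing down it reaches from about 425 to 950 mm from the base axis. Payload 4.7 kg.
Tool frame: the origin (TCP) lies midway between the tips of the shut fingers; the grasp point (between the pads) lies 19 mm behind it; z points along the fingers, y is the line along which they close (so a half turn about z gives the same grasp; the last joint's range is limited). The gripper opens to 87 mm and grips with 3 to 60 N. Pads are 19 mm wide; open, the fingers measure 117 mm over their backs; the gripper's body (75 mm by 190 mm) begins 51 mm behind the grasp point.
Start: joints at [1.24, 0.469, -0.049, 1.532, 0.024, 1.141, -0.082], TCP at [200.684, -644.496, 222.573] pointing down, gripper open.
Joint ranges: [-2.59, 2.59], [-0.33, 1.99], [-1.39, 1.29], [0.1, 2.45], [-1.04, 4.18], [0.21, 1.99], [-2.66, 2.66]. Speed limits (rad/s): [2.57, 2.57, 3.14, 3.14, 3.14, 3.14, 3.14].

INTERFACE

Orientations are given as a unit quaternion [w, x, y, z].
In Python, from rig import env gives the robot as it stands. The module is installed in compiled form; this text tells all that it offers.
- The arm moves only by the tool apply_moves, never from a script. Its argument "rows" is a list of rows, each an object of numbers: "x", "y", "z": the shift along the tool's x, y, z in cm; "yaw": the turn about the tool's z in rad. A call has 1 to 20 rows; each row is the pose to reach, as a shift and turn from the pose commanded when the call began, along the tool's axes at that moment; what a row does not reach only later rows make up. A row lasts 1/10 s, in which the tool goes at most 50 mm and 8.59 degrees, less where a joint would pass 70% of its speed; a pose out of reach is approached as far as the arm can. A call with a gripper value outside its range is refused whole. "grip" is the finger opening in cm, from 0 to 8.7, set as the call begins (left out, the last holds). The fingers move at their own pace and stop on an object; the grip force is fixed at half the most. Time passes only in rows, so rows that repeat a pose let the fingers close. It gives the time, the measured TCP pose, the force, the opening and the grip force at its end, in the units of the state.
- env.get_obs(): the state, without advancing time (a new reading comes with each control period).
- env.capture(name): name is "scene" or "top" or "wrist"; returns the picture (420x560x3 uint8, red, green, blue); there is no depth.
- env.camera_params(name): a dict with "vfov" (degrees; the focal length in pixels is half the picture's height over the tangent of half this angle, whatever the lens; pixels are square), "cx", "cy" (the principal point, pixels), "origin" and "orientation" of the camera in the world; the wrist camera has in their place "mount" (4x4, takes a point from camera to tool coordinates, whose origin is the TCP and whose axes are the flange's). Camera axes: x right, y down, z forward; pixel columns grow to the right and rows downward; lengths in mm; the calibration is good to about 2 mm. A picture is of the moment at which its call begins: read the wrist's pose just before it. camera_params takes no time and is no camera call.
- env.sign_off(): hands the job in; it is judged then, once.
Trained networks look in the newest picture that a camera, given by its name, has taken for a name from the list of things; names that differ only in an ending like _2 or _b are one class to them, and where a whole thing is asked for, a point or a joint stands for the part that bears it (a point fixed in the world has none). Each returns a list of dicts, best first, with "p" (0 to 1); they miss things now and then, are a little off and sometimes report something else, mostly with a low value. They report only what shows in the picture. A call takes as long as a camera call.
- env.silhouettes(camera, target): "region" (420x560 bool, what is visible of it) and "point" ([column, row] in pixels, amid what is visible of it).
The state is a dict: "time_s": time; "qpos": joint angles; "joint_velocities": joint speeds; "effort": joint torques, N m; "tool_pos": TCP position; "tool_rot": TCP orientation; "wrist_force": force on the tool from outside, world axes, zero at the start; "torque": the same for the moment, N m; "finger_gap": finger opening in mm; "grip_force": force on a finger pad.
Only numpy, scipy, OpenCV 4.12 (cv2) and the standard library are available. Lean on these libraries where they do the work, as an engineer would, in place of code of your own. Each camera call takes 0.05 s, during which the arm holds its last target. There are 200 camera calls.

## Working session

There is one attempt and no reset: what is moved stays moved. The work goes in short steps, Python scripts to look and compute and a tool call to move; the robot and the scene stay as the last step left them, time stands still between calls to the robot, and variables do not carry over. Pictures are saved under pics/ and viewed, at most 10 in all, crops included, and the job is handed in when it is done.

Besides the shell and the picture viewer there is one more tool, called after ">>>" as name([rows], argument=value, ...), one row to a line, values as JSON. apply_moves: Moves the arm, as the interface text tells. Its arguments: {"type":"object","properties":{"rows":{"type":"array"},"grip":{"type":"number"}},"required":["rows"]}

```bash
mkdir -p pics; python3 - <<'E'
from rig import env
import cv2,numpy as np
o=env.get_obs();print(o['tool_pos'],o['tool_rot'],o['time_s'],o['finger_gap'])
for n in("scene","top"):
    im=env.capture(n);cv2.imwrite(f'pics/{n}0.png',im[:,:,::-1]);print(n,env.camera_params(n))
    for t in("dryer","vent_lever","tray_handle","lever_grip","tin","mix_cup","sanding_block"):
        for r in env.silhouettes(n,t)[:2]:
            ys,xs=np.nonzero(r['region']);print(t,round(r['p'],2),r['point'],xs.min(),xs.max(),ys.min(),ys.max(),len(xs))
print(env.camera_params("wrist"))
E
```

```text
[ 200.46512858 -643.92664635  221.48772462] [-9.47098705e-04  9.88632489e-01  1.50349152e-01 -1.94569277e-04] 0.0 87.02513249482426
scene {'vfov': 56.43129941862996, 'cx': 277.85411555909184, 'cy': 208.81116344355857, 'origin': array([1124.54040861,  285.08996549, 1016.07295141]), 'orientation': array([-0.14530521,  0.4436654 ,  0.8360856 , -0.28811158])}
dryer 0.83 [239.0, 286.6] 91 523 176 414 34533
vent_lever 0.92 [306.6, 245.9] 288 331 223 268 538
vent_lever 0.72 [235.0, 203.3] 176 282 177 246 795
tray_handle 0.74 [234.6, 204.1] 176 282 177 243 897
lever_grip 0.7 [230.3, 201.4] 177 282 178 245 703
tin 0.79 [470.4, 267.0] 442 499 238 294 2278
mix_cup 0.76 [177.4, 138.4] 166 193 124 160 790
sanding_block 0.77 [384.8, 235.2] 366 406 215 252 925
top {'vfov': 57.36377584121675, 'cx': 276.1016671615331, 'cy': 213.47088620385443, 'origin': array([ 348.62787853, -113.10409842, 1439.11098871]), 'orientation': array([-0.05472073,  0.70831769, -0.70148432,  0.05666959])}
vent_lever 0.58 [232.8, 183.4] 224 236 163 209 298
tray_handle 0.7 [307.6, 190.7] 258 363 182 206 1362
lever_grip 0.79 [229.2, 189.3] 224 236 164 209 315
tin 0.79 [128.6, 261.2] 107 148 244 275 1135
mix_cup 0.84 [413.7, 244.6] 396 427 230 255 654
mix_cup 0.66 [309.8, 191.3] 258 362 182 206 1312
sanding_block 0.85 [194.7, 263.2] 180 216 249 280 677
sanding_block 0.6 [128.2, 260.2] 106 148 245 275 1087
{'vfov': 71.62580266588743, 'cx': 281.07647900621663, 'cy': 203.48983159684425, 'mount': array([[ 5.00829197e-04, -9.60906585e-01, -2.76872325e-01,
         7.69433246e+01],
       [ 9.99999846e-01,  5.47158000e-04, -9.00725801e-05,
        -4.44358936e-01],
       [ 2.38044243e-04, -2.76872237e-01,  9.60906711e-01,
        -1.61764651e+02],
       [ 0.00000000e+00,  0.00000000e+00,  0.00000000e+00,
         1.00000000e+00]])}
```

View pics/scene0.png

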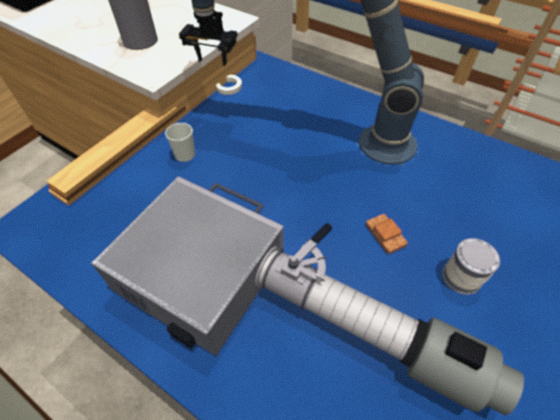

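View pics/top0.png

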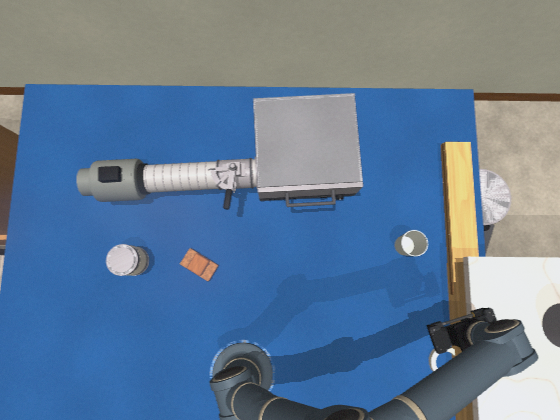

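The scene shows the cabinet top corners at about (179,180), (283,232), (207,332) and (97,263), with the handle bar from (212,187) to (261,207) and the lever grip end near (330,227). In the top view the corners are about (254,98), (355,95), (361,187) and (258,190), the bar is at row 204, and the grip runs to (227,208). Next I fit the cabinet pose.

```bash
cat > h.py <<'E'
from rig import env
import numpy as np
from scipy.spatial.transform import Rotation as R
from scipy.optimize import least_squares
def proj(n,P,pose=None):
    c=env.camera_params(n); f=210/np.tan(np.radians(c['vfov']/2))
    if n=='wrist':
        p,q=pose; M=c['mount']; Rt=R.from_quat(q,scalar_first=True).as_matrix()
        Rc=Rt@M[:3,:3]; o=np.array(p)+Rt@M[:3,3]
    else: Rc=R.from_quat(c['orientation'],scalar_first=True).as_matrix(); o=c['origin']
    X=(np.atleast_2d(P)-o)@Rc
    return X[:,:2]/X[:,2:]*f+[c['cx'],c['cy']]
def cab(v,P):
    c,s=np.cos(v[2]),np.sin(v[2]); P=np.atleast_2d(P).astype(float)
    return P@np.array([[c,-s,0],[s,c,0],[0,0,1]]).T+[v[0],v[1],0]
def lev(q,r=112,z=176): return [90-r*np.cos(q),260+r*np.sin(q),z]
E
python3 - <<'E'
from h import *
top=[[0,-180,165],[0,180,165],[340,180,165],[340,-180,165],[-45,-80,136],[-45,80,136]]
S=np.array([[179,180],[283,232],[207,332],[97,263],[212,187],[261,207]])
T=np.array([[361,187],[258,190],[254,98],[355,95],[336,204],[287,205]])
f=lambda v:np.r_[proj('scene',cab(v,top))-S,proj('top',cab(v,top))-T].ravel()
r=least_squares(f,[600,-100,0],x_scale=[100,100,.1],loss='soft_l1');print(r.x);print(f(r.x).reshape(-1,2).round(1))
v=r.x
for q in np.arange(0,.4,.05): print(round(q,2),proj('top',cab(v,[lev(q),lev(q,147)])).round().tolist(),proj('scene',cab(v,[lev(q),lev(q,147)])).round().tolist())
print(cab(v,[[-45,0,136],[90,260,176],lev(0),lev(.785)]))
E
```

```text
[ 6.36326543e+02 -2.30100768e+02  6.18018302e-02]
[[-0.5 -5.1]
 [ 0.7 -6.9]
 [-1.   1.7]
 [-5.9 -1.3]
 [ 4.2 -2.7]
 [ 0.4 -1.5]
 [ 1.8 -0.6]
 [-0.9  1.7]
 [-1.2 -0.4]
 [-0.6 -2.3]
 [-2.8 -1.5]
 [-0.  -0.2]]
0.0 [[233.0, 199.0], [234.0, 209.0]] [[314.0, 229.0], [321.0, 220.0]]
0.05 [[232.0, 199.0], [232.0, 209.0]] [[316.0, 230.0], [323.0, 221.0]]
0.1 [[230.0, 199.0], [229.0, 209.0]] [[318.0, 231.0], [325.0, 222.0]]
0.15 [[228.0, 199.0], [227.0, 209.0]] [[320.0, 232.0], [328.0, 224.0]]
0.2 [[227.0, 198.0], [225.0, 209.0]] [[322.0, 234.0], [330.0, 225.0]]
0.25 [[225.0, 198.0], [223.0, 208.0]] [[323.0, 235.0], [332.0, 227.0]]
0.3 [[223.0, 198.0], [221.0, 208.0]] [[325.0, 236.0], [334.0, 229.0]]
0.35 [[222.0, 197.0], [219.0, 207.0]] [[327.0, 238.0], [336.0, 230.0]]
[[ 591.41245384 -232.88008049  136.        ]
 [ 710.09647294   34.9614839   176.        ]
 [ 598.31029498   28.04408434  176.        ]
 [ 626.1308498   109.08148208  176.        ]]
```

>>> apply_moves([
  {"z": -4},
  {"z": -8},
  {"x": 4,"y": -3,"z": -10,"yaw": 0.02},
  {"x": 8,"y": -6,"z": -12,"yaw": 0.04},
  {"x": 12,"y": -9,"z": -13,"yaw": 0.06},
  {"x": 16,"y": -12.5,"z": -13,"yaw": 0.08},
  {"x": 19.5,"y": -16,"z": -13,"yaw": 0.1},
  {"x": 23,"y": -19,"z": -13,"yaw": 0.12},
  {"x": 26.5,"y": -22,"z": -13,"yaw": 0.14},
  {"x": 30,"y": -25,"z": -13,"yaw": 0.16},
  {"x": 33.5,"y": -28,"z": -13,"yaw": 0.18},
  {"x": 37,"y": -31,"z": -13,"yaw": 0.2},
  {"x": 40.5,"y": -34,"z": -13,"yaw": 0.22},
  {"x": 44,"y": -37,"z": -13,"yaw": 0.24},
  {"x": 47.5,"y": -40,"z": -13,"yaw": 0.24},
  {"x": 51,"y": -43,"z": -13,"yaw": 0.24},
  {"x": 51,"y": -43,"z": -13,"yaw": 0.24},
  {"x": 51,"y": -43,"z": -13,"yaw": 0.24},
  {"x": 51,"y": -43,"z": -13,"yaw": 0.24},
  {"x": 51,"y": -43,"z": -13,"yaw": 0.24},
])

```text
$.rows[0]: bad value
```

```bash
python3 - <<'E'
from h import *
import cv2
o=env.get_obs();print(o['tool_pos'],o['tool_rot'],o['time_s'],abs(o['joint_velocities']).max())
im=env.capture('wrist');np.savez('w1.npz',p=o['tool_pos'],q=o['tool_rot']);cv2.imwrite('pics/w1.png',im[:,:,::-1])
for t in("vent_lever","lever_grip","tray_handle"):
  for r in env.silhouettes('wrist',t)[:2]:
    ys,xs=np.nonzero(r['region']);print(t,round(r['p'],2),r['point'],xs.min(),xs.max(),ys.min(),ys.max(),len(xs),cv2.minAreaRect(np.c_[xs,ys].astype(np.int32)))
v=[636.3,-230.1,.0618];pz=(o['tool_pos'],o['tool_rot'])
print(proj('wrist',cab(v,[[0,-180,165],[0,180,165],[-45,-80,136],[-45,80,136],[90,260,194],lev(.17),lev(.17,147)]),pz).round())
E
```

```text
[ 200.65633754 -644.48546563  222.57927015] [2.74181229e-05 9.88634522e-01 1.50338887e-01 4.65627467e-06] 0.8 0.0018167605483901958
[[ 2.0000e+00 -1.2230e+03]
 [-1.5240e+03 -2.0360e+03]
 [-1.7000e+02 -8.2500e+02]
 [-5.9500e+02 -1.0080e+03]
 [-1.0315e+04 -1.3465e+04]
 [-2.3720e+03 -2.4770e+03]
 [-2.0860e+03 -1.9960e+03]]
```

View pics/w1.png

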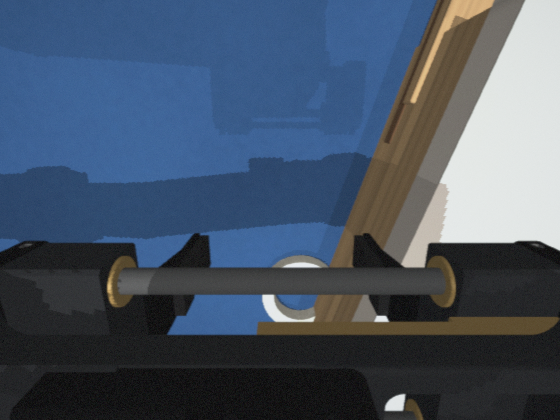

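The move was refused, apparently because each row needs all four keys. The picture therefore shows only the start view: the open fingers around (200,270) and (370,270) over the bench.

>>> apply_moves([
  {"x": 0,"y": 0,"z": -4,"yaw": 0},
  {"x": 0,"y": 0,"z": -8,"yaw": 0},
  {"x": 4,"y": -3,"z": -10,"yaw": 0.02},
  {"x": 8,"y": -6,"z": -12,"yaw": 0.04},
  {"x": 12,"y": -9,"z": -13,"yaw": 0.06},
  {"x": 16,"y": -12.5,"z": -13,"yaw": 0.08},
  {"x": 19.5,"y": -16,"z": -13,"yaw": 0.1},
  {"x": 23,"y": -19,"z": -13,"yaw": 0.12},
  {"x": 26.5,"y": -22,"z": -13,"yaw": 0.14},
  {"x": 30,"y": -25,"z": -13,"yaw": 0.16},
  {"x": 33.5,"y": -28,"z": -13,"yaw": 0.18},
  {"x": 37,"y": -31,"z": -13,"yaw": 0.2},
  {"x": 40.5,"y": -34,"z": -13,"yaw": 0.22},
  {"x": 44,"y": -37,"z": -13,"yaw": 0.24},
  {"x": 47.5,"y": -40,"z": -13,"yaw": 0.24},
  {"x": 51,"y": -43,"z": -13,"yaw": 0.24},
  {"x": 51,"y": -43,"z": -13,"yaw": 0.24},
  {"x": 51,"y": -43,"z": -13,"yaw": 0.24},
  {"x": 51,"y": -43,"z": -13,"yaw": 0.24},
  {"x": 51,"y": -43,"z": -13,"yaw": 0.24},
])

```text
time_s: 3.0
tool_pos: [559.3, -84.1, 352.6]
tool_rot: [0.0, 1.0, 0.029, -0.0]
wrist_force: [1.0, -0.5, -1.0]
finger_gap: 87.4
grip_force: 0.0
```

```bash
python3 - <<'E'
from h import *
import cv2
o=env.get_obs();print(o['tool_pos'],o['tool_rot'],o['time_s'],abs(o['joint_velocities']).max())
im=env.capture('wrist');np.savez('w1.npz',p=o['tool_pos'],q=o['tool_rot']);cv2.imwrite('pics/w2.png',cv2.resize(im[:,:,::-1],None,fx=1.4,fy=1.4))
for t in("vent_lever","lever_grip","tray_handle"):
  for r in env.silhouettes('wrist',t)[:2]:
    ys,xs=np.nonzero(r['region']);print(t,round(r['p'],2),r['point'],xs.min(),xs.max(),ys.min(),ys.max(),len(xs),cv2.minAreaRect(np.c_[xs,ys].astype(np.int32)))
v=[636.3,-230.1,.0618];pz=(o['tool_pos'],o['tool_rot'])
print(proj('wrist',cab(v,[[0,-180,165],[0,180,165],[-45,-80,136],[-45,80,136],[90,260,194],lev(.17),lev(.17,147)]),pz).round())
E
```

```text
[559.27618432 -84.1344969  352.62674966] [ 4.11184962e-04  9.99567870e-01  2.93922059e-02 -4.26483443e-05] 3.0 0.004222128940257857
vent_lever 0.85 [172.5, 98.9] 155 190 25 176 3169 ((172.51364135742188, 100.71839904785156), (29.352754592895508, 151.5001678466797), 2.7702157497406006)
vent_lever 0.31 [545.0, 229.3] 529 559 213 248 826 ((544.0, 230.5), (35.0, 30.0), 90.0)
lever_grip 0.66 [320.6, 61.4] 0 559 0 176 64398 ((280.9139709472656, 85.23362731933594), (172.62033081054688, 562.4771118164062), 87.73408508300781)
lever_grip 0.57 [169.9, 100.9] 155 190 25 176 3210 ((172.56585693359375, 100.6495590209961), (29.404062271118164, 151.35662841796875), 2.7927024364471436)
tray_handle 0.7 [402.4, 120.8] 256 559 109 166 6582 ((407.684814453125, 137.8877410888672), (55.96240997314453, 303.1120300292969), 89.49296569824219)
[[566. 127.]
 [256. 128.]
 [459. 162.]
 [336. 163.]
 [170.  34.]
 [169. 147.]
 [167. 176.]]
```

View pics/w2.png

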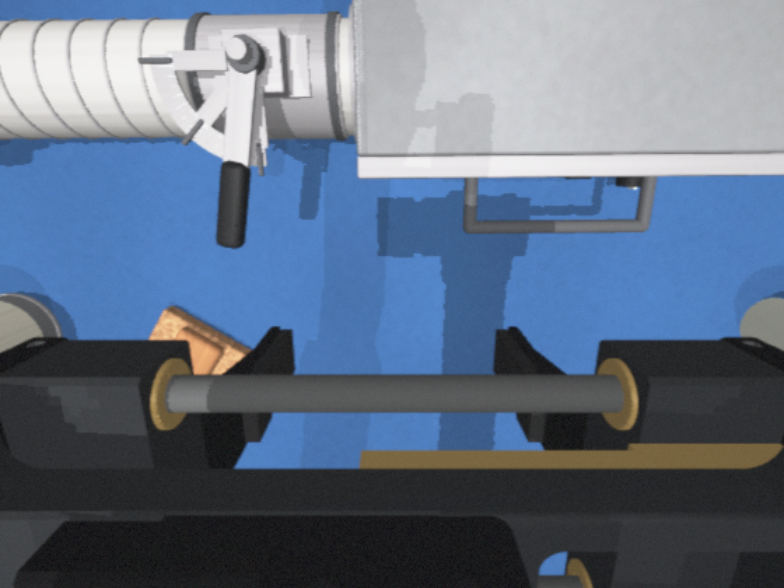

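The wrist view agrees with the fit: nut at about (171,36), grip centre (167,147), and bar ends (334,162) and (463,162). The lever angle comes out at about 0.2 rad. I'll go above the grip, descend and close.

>>> apply_moves([
  {"x": 1.5,"y": -4,"z": 0,"yaw": 0.07},
  {"x": 3,"y": -8,"z": 0,"yaw": 0.14},
  {"x": 4.7,"y": -12,"z": 2,"yaw": 0.2},
  {"x": 4.7,"y": -13.2,"z": 5,"yaw": 0.2},
  {"x": 4.7,"y": -13.2,"z": 8,"yaw": 0.2},
  {"x": 4.7,"y": -13.2,"z": 11,"yaw": 0.2},
  {"x": 4.7,"y": -13.2,"z": 13.5,"yaw": 0.2},
  {"x": 4.7,"y": -13.2,"z": 15.5,"yaw": 0.2},
  {"x": 4.7,"y": -13.2,"z": 17.5,"yaw": 0.2},
  {"x": 4.7,"y": -13.2,"z": 19,"yaw": 0.2},
  {"x": 4.7,"y": -13.2,"z": 19.5,"yaw": 0.2},
  {"x": 4.7,"y": -13.2,"z": 19.5,"yaw": 0.2},
  {"x": 4.7,"y": -13.2,"z": 19.5,"yaw": 0.2},
], grip=5.0)

```text
time_s: 4.5
tool_pos: [599.3, 52.4, 158.5]
tool_rot: [-0.0, 0.998, -0.069, 0.001]
wrist_force: [0.1, -0.2, -0.2]
finger_gap: 49.8
grip_force: 0.0
```

```bash
python3 - <<'E'
from h import *
import cv2
o=env.get_obs();print(o['tool_pos'],o['tool_rot'],o['wrist_force'])
im=env.capture('wrist');cv2.imwrite('pics/w3.png',im[:,:,::-1])
v=[636.3,-230.1,.0618];pz=(o['tool_pos'],o['tool_rot'])
print(proj('wrist',cab(v,[[90,260,194],lev(.2),lev(.2,77)]),pz).round())
E
```

```text
[599.2677964   52.43333829 158.46928364] [-1.62604975e-04  9.97609177e-01 -6.91025954e-02  8.56730447e-04] [ 0.10437395 -0.15000834 -0.15385813]
[[289.  23.]
 [286. 265.]
 [287. 203.]]
```

View pics/w3.png

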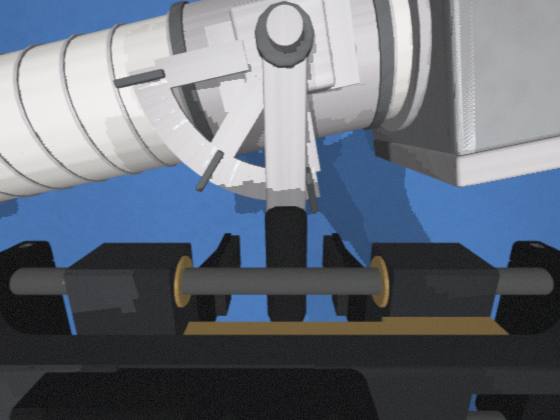

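The lever lies straight between the fingers (columns 286–287) and its nut is at (286,27), so the grasp is lined up and q≈0.2 holds.

>>> apply_moves([
  {"x": 0,"y": 0,"z": 0,"yaw": 0},
  {"x": 0,"y": 0,"z": 0,"yaw": 0},
  {"x": 0,"y": 0,"z": 0,"yaw": 0},
  {"x": 0,"y": 0,"z": 0,"yaw": 0},
  {"x": 0,"y": 0,"z": 0,"yaw": 0},
  {"x": 0,"y": 0,"z": 0,"yaw": 0},
], grip=1.5)

```text
time_s: 5.15
tool_pos: [598.4, 51.6, 157.7]
tool_rot: [0.001, 0.998, -0.069, -0.0]
wrist_force: [-1.6, -1.3, 2.7]
finger_gap: 21.8
grip_force: 30.0
```

>>> apply_moves([
  {"x": 0.01,"y": -0.56,"z": 0,"yaw": 0.05},
  {"x": 0.06,"y": -1.12,"z": 0,"yaw": 0.1},
  {"x": 0.13,"y": -1.67,"z": 0,"yaw": 0.15},
  {"x": 0.22,"y": -2.23,"z": 0,"yaw": 0.2},
  {"x": 0.35,"y": -2.77,"z": 0,"yaw": 0.25},
  {"x": 0.5,"y": -3.31,"z": 0,"yaw": 0.3},
  {"x": 0.68,"y": -3.84,"z": 0,"yaw": 0.35},
  {"x": 0.88,"y": -4.36,"z": 0,"yaw": 0.4},
  {"x": 1.12,"y": -4.87,"z": 0,"yaw": 0.45},
  {"x": 1.37,"y": -5.37,"z": 0,"yaw": 0.5},
  {"x": 1.65,"y": -5.85,"z": 0,"yaw": 0.55},
  {"x": 1.86,"y": -6.19,"z": 0,"yaw": 0.585},
  {"x": 1.86,"y": -6.19,"z": 0,"yaw": 0.585},
  {"x": 1.86,"y": -6.19,"z": 0,"yaw": 0.585},
  {"x": 1.86,"y": -6.19,"z": 0,"yaw": 0.585},
])

```text
time_s: 6.65
tool_pos: [626.0, 110.6, 157.7]
tool_rot: [-0.0, 0.935, -0.354, 0.0]
wrist_force: [0.7, -1.8, 1.1]
finger_gap: 21.8
grip_force: 30.1
```

```bash
python3 - <<'E'
from h import *
import cv2
o=env.get_obs();print(o['tool_pos'],o['tool_rot'],o['wrist_force'])
im=env.capture('wrist');cv2.imwrite('pics/w4.png',im[:,:,::-1])
E
```

```text
[625.95282645 110.64381943 157.6843679 ] [-1.79951001e-04  9.35262751e-01 -3.53953873e-01  4.58696280e-04] [ 0.65991583 -1.79949465  1.14194922]
```

View pics/w4.png

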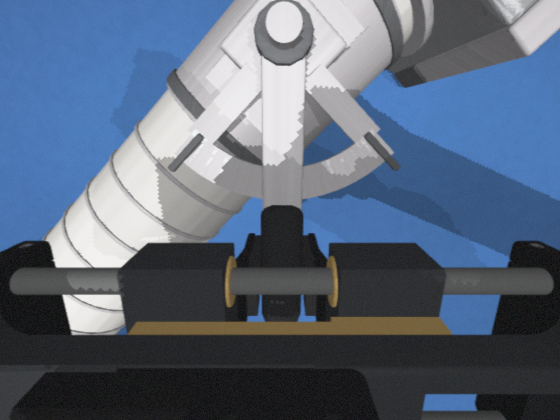

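The half and full ribs sit symmetric about the lever, with the outer ribs at (187,152) and (382,150) and the lever at column 284. The lever is at half, so I release it and lift.

>>> apply_moves([
  {"x": 0,"y": 0,"z": 0,"yaw": 0},
  {"x": 0,"y": 0,"z": 0,"yaw": 0},
  {"x": 0,"y": 0,"z": 0,"yaw": 0},
  {"x": 0,"y": 0,"z": 0,"yaw": 0},
  {"x": 0,"y": 0,"z": -1,"yaw": 0},
  {"x": 0,"y": 0,"z": -3,"yaw": 0},
  {"x": 0,"y": 0,"z": -6,"yaw": 0},
  {"x": 0,"y": 0,"z": -10,"yaw": 0},
  {"x": 0,"y": 0,"z": -15,"yaw": 0},
  {"x": 0,"y": 0,"z": -15,"yaw": 0},
], grip=4.5)

```text
time_s: 7.7
tool_pos: [629.1, 112.4, 316.8]
tool_rot: [-0.004, 0.935, -0.354, 0.007]
wrist_force: [-0.2, 0.5, 1.2]
finger_gap: 44.9
grip_force: 0.0
```

>>> apply_moves([
  {"x": 1.2,"y": 1.7,"z": 0,"yaw": -0.14},
  {"x": 2.4,"y": 3.4,"z": 0,"yaw": -0.28},
  {"x": 3.6,"y": 5,"z": 0,"yaw": -0.42},
  {"x": 4.8,"y": 6.7,"z": 0,"yaw": -0.56},
  {"x": 6,"y": 8.3,"z": 0,"yaw": -0.7},
  {"x": 7.2,"y": 10,"z": 0,"yaw": -0.84},
  {"x": 8.4,"y": 11.7,"z": 0,"yaw": -0.98},
  {"x": 9.6,"y": 13.3,"z": 0,"yaw": -1.12},
  {"x": 10.8,"y": 15,"z": 0,"yaw": -1.26},
  {"x": 12,"y": 16.7,"z": 0,"yaw": -1.4},
  {"x": 13.2,"y": 18.3,"z": 0,"yaw": -1.54},
  {"x": 14.4,"y": 20,"z": 0,"yaw": -1.68},
  {"x": 15.6,"y": 21.7,"z": 0,"yaw": -1.82},
  {"x": 16.8,"y": 23.3,"z": 0,"yaw": -1.96},
  {"x": 18,"y": 25,"z": 0,"yaw": -2.1},
  {"x": 19.2,"y": 26.7,"z": 0,"yaw": -2.24},
  {"x": 20.2,"y": 28.1,"z": 0,"yaw": -2.357},
  {"x": 20.2,"y": 28.1,"z": 0,"yaw": -2.357},
  {"x": 20.2,"y": 28.1,"z": 0,"yaw": -2.357},
  {"x": 20.2,"y": 28.1,"z": 0,"yaw": -2.357},
], grip=3.5)

```text
time_s: 9.7
tool_pos: [591.4, -231.5, 308.0]
tool_rot: [0.0, 0.684, 0.729, 0.0]
wrist_force: [0.2, 0.3, -0.5]
finger_gap: 34.9
grip_force: 0.0
```

```bash
python3 - <<'E'
from h import *
import cv2
o=env.get_obs();print(o['tool_pos'],o['tool_rot'],o['qpos'],o['finger_gap'],o['time_s'])
im=env.capture('wrist');t=env.capture('top')
cv2.imwrite('pics/w5.png',np.hstack([im,t[130:,200:400].repeat(1,0)] if 0 else [im,cv2.resize(t[130:270,200:280],(240,420))])[:,:,::-1])
v=[636.3,-230.1,.0618];pz=(o['tool_pos'],o['tool_rot'])
print(proj('wrist',cab(v,[[-45,0,136],[-45,80,136],[0,0,165],[0,180,165]]),pz).round())
print(proj('top',cab(v,[lev(.785),lev(.785,147)])).round())
E
```

```text
[ 591.37781789 -231.48924853  307.97462101] [5.16327409e-05 6.84310896e-01 7.29190230e-01 4.51031197e-04] [ 0.6762342   0.39211543 -0.51516752  1.49968091  0.19587321  1.30090802
  0.20493963] 34.89030537439051 9.7
[[280. 189.]
 [280. 118.]
 [322. 195.]
 [330.   3.]]
[[209. 190.]
 [202. 198.]]
```

View pics/w5.png

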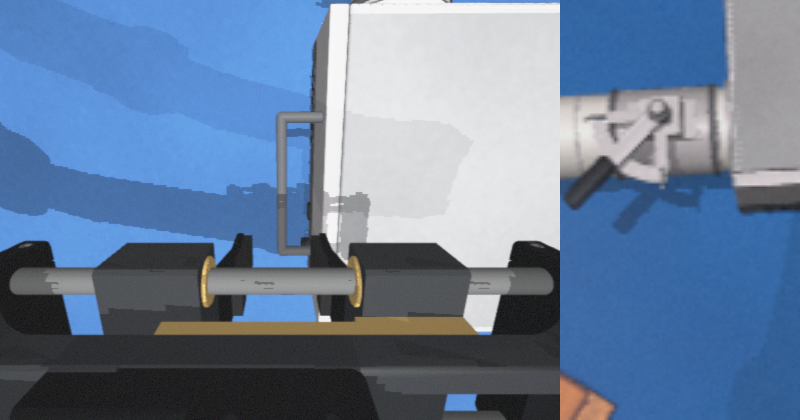

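In the wrist view the bar is at column 282, rows 118–252, against a prediction of 280. The front edge is near column 328, so the inner finger has room. The top crop shows the lever standing at 45°. I descend onto the bar.

>>> apply_moves([
  {"x": 0,"y": 0.1,"z": 4,"yaw": 0},
  {"x": 0,"y": 0.1,"z": 8,"yaw": 0},
  {"x": 0,"y": 0.1,"z": 11,"yaw": 0},
  {"x": 0,"y": 0.1,"z": 13,"yaw": 0},
  {"x": 0,"y": 0.1,"z": 14.5,"yaw": 0},
  {"x": 0,"y": 0.1,"z": 16,"yaw": 0},
  {"x": 0,"y": 0.1,"z": 17.5,"yaw": 0},
  {"x": 0,"y": 0.1,"z": 18.5,"yaw": 0},
  {"x": 0,"y": 0.1,"z": 19.1,"yaw": 0},
  {"x": 0,"y": 0.1,"z": 19.1,"yaw": 0},
  {"x": 0,"y": 0.1,"z": 19.1,"yaw": 0},
], grip=3.5)

```text
time_s: 10.9
tool_pos: [592.5, -233.3, 117.1]
tool_rot: [0.001, 0.685, 0.729, 0.0]
wrist_force: [-0.6, -0.1, -0.1]
finger_gap: 35.1
grip_force: 0.0
```

>>> apply_moves([
  {"x": 0,"y": 0,"z": 0,"yaw": 0},
  {"x": 0,"y": 0,"z": 0,"yaw": 0},
  {"x": 0,"y": 0,"z": 0,"yaw": 0},
  {"x": 0,"y": 0,"z": 0,"yaw": 0},
  {"x": 0,"y": 0,"z": 0,"yaw": 0},
  {"x": 0,"y": 0,"z": 0,"yaw": 0},
], grip=0.8)

```text
time_s: 11.5
tool_pos: [591.9, -233.3, 116.8]
tool_rot: [0.0, 0.684, 0.729, -0.0]
wrist_force: [-0.9, -0.1, 2.2]
finger_gap: 10.8
grip_force: 29.9
```

>>> apply_moves([
  {"x": 0,"y": -0.05,"z": 0,"yaw": 0},
  {"x": 0,"y": -0.15,"z": 0,"yaw": 0},
  {"x": 0,"y": -0.3,"z": 0,"yaw": 0},
  {"x": 0,"y": -0.5,"z": 0,"yaw": 0},
  {"x": 0,"y": -0.75,"z": 0,"yaw": 0},
  {"x": 0,"y": -1.05,"z": 0,"yaw": 0},
  {"x": 0,"y": -1.4,"z": 0,"yaw": 0},
  {"x": 0,"y": -1.8,"z": 0,"yaw": 0},
  {"x": 0,"y": -2.2,"z": 0,"yaw": 0},
  {"x": 0,"y": -2.6,"z": 0,"yaw": 0},
  {"x": 0,"y": -3,"z": 0,"yaw": 0},
  {"x": 0,"y": -3.4,"z": 0,"yaw": 0},
  {"x": 0,"y": -3.8,"z": 0,"yaw": 0},
  {"x": 0,"y": -4.2,"z": 0,"yaw": 0},
  {"x": 0,"y": -4.6,"z": 0,"yaw": 0},
  {"x": 0,"y": -5,"z": 0,"yaw": 0},
  {"x": 0,"y": -5.4,"z": 0,"yaw": 0},
  {"x": 0,"y": -5.8,"z": 0,"yaw": 0},
  {"x": 0,"y": -6.2,"z": 0,"yaw": 0},
  {"x": 0,"y": -6.6,"z": 0,"yaw": 0},
])

```text
time_s: 13.5
tool_pos: [526.0, -237.7, 116.8]
tool_rot: [0.0, 0.685, 0.729, -0.0]
wrist_force: [2.8, -2.2, 4.2]
finger_gap: 11.1
grip_force: 30.0
```

>>> apply_moves([
  {"x": 0,"y": -0.4,"z": 0,"yaw": 0},
  {"x": 0,"y": -0.8,"z": 0,"yaw": 0},
  {"x": 0,"y": -1.2,"z": 0,"yaw": 0},
  {"x": 0,"y": -1.6,"z": 0,"yaw": 0},
  {"x": 0,"y": -2,"z": 0,"yaw": 0},
  {"x": 0,"y": -2.4,"z": 0,"yaw": 0},
  {"x": 0,"y": -2.8,"z": 0,"yaw": 0},
  {"x": 0,"y": -3.2,"z": 0,"yaw": 0},
  {"x": 0,"y": -3.6,"z": 0,"yaw": 0},
  {"x": 0,"y": -4,"z": 0,"yaw": 0},
  {"x": 0,"y": -4.4,"z": 0,"yaw": 0},
  {"x": 0,"y": -4.8,"z": 0,"yaw": 0},
  {"x": 0,"y": -5.2,"z": 0,"yaw": 0},
  {"x": 0,"y": -5.6,"z": 0,"yaw": 0},
  {"x": 0,"y": -6,"z": 0,"yaw": 0},
  {"x": 0,"y": -6.35,"z": 0,"yaw": 0},
  {"x": 0,"y": -6.65,"z": 0,"yaw": 0},
  {"x": 0,"y": -6.9,"z": 0,"yaw": 0},
  {"x": 0,"y": -7.1,"z": 0,"yaw": 0},
  {"x": 0,"y": -7.2,"z": 0,"yaw": 0},
])

```text
time_s: 15.5
tool_pos: [454.1, -242.5, 116.7]
tool_rot: [0.0, 0.685, 0.729, -0.0]
wrist_force: [3.7, -4.2, 4.9]
finger_gap: 11.0
grip_force: 30.0
```

>>> apply_moves([
  {"x": 0,"y": -0.1,"z": 0,"yaw": 0},
  {"x": 0,"y": -0.2,"z": 0,"yaw": 0},
  {"x": 0,"y": -0.25,"z": 0,"yaw": 0},
  {"x": 0,"y": -0.25,"z": 0,"yaw": 0},
  {"x": 0,"y": -0.25,"z": 0,"yaw": 0},
  {"x": 0,"y": -0.25,"z": 0,"yaw": 0},
])

```text
time_s: 16.1
tool_pos: [452.2, -242.7, 116.7]
tool_rot: [0.001, 0.685, 0.729, 0.0]
wrist_force: [3.5, -4.7, 3.6]
finger_gap: 10.7
grip_force: 30.0
```

>>> apply_moves([
  {"x": 0,"y": -0.1,"z": 0,"yaw": 0},
  {"x": 0,"y": -0.2,"z": 0,"yaw": 0},
  {"x": 0,"y": -0.2,"z": 0,"yaw": 0},
  {"x": 0,"y": -0.2,"z": 0,"yaw": 0},
])

```text
time_s: 16.5
tool_pos: [452.3, -242.7, 116.7]
tool_rot: [0.003, 0.684, 0.729, 0.002]
wrist_force: [9.4, -4.6, -1.4]
finger_gap: 10.9
grip_force: 29.9
```

The position stays put while the force climbs to 9 N, so the tray is at its stop. I relax the pull, open and lift.

>>> apply_moves([
  {"x": 0,"y": 0.1,"z": 0,"yaw": 0},
  {"x": 0,"y": 0.2,"z": 0,"yaw": 0},
  {"x": 0,"y": 0.2,"z": 0,"yaw": 0},
])

```text
time_s: 16.8
tool_pos: [452.2, -242.7, 116.7]
tool_rot: [0.001, 0.685, 0.729, 0.0]
wrist_force: [4.2, -4.6, 4.4]
finger_gap: 11.3
grip_force: 30.0
```

>>> apply_moves([
  {"x": 0,"y": 0,"z": 0,"yaw": 0},
  {"x": 0,"y": 0,"z": 0,"yaw": 0},
  {"x": 0,"y": 0,"z": 0,"yaw": 0},
  {"x": 0,"y": 0,"z": 0,"yaw": 0},
  {"x": 0,"y": 0,"z": 0,"yaw": 0},
  {"x": 0,"y": 0,"z": -1,"yaw": 0},
  {"x": 0,"y": 0,"z": -3,"yaw": 0},
  {"x": 0,"y": 0,"z": -6,"yaw": 0},
  {"x": 0,"y": 0,"z": -10,"yaw": 0},
  {"x": 0,"y": 0,"z": -14,"yaw": 0},
  {"x": 0,"y": 0,"z": -18,"yaw": 0},
  {"x": 0,"y": 0,"z": -18,"yaw": 0},
  {"x": 0,"y": 0,"z": -18,"yaw": 0},
  {"x": 0,"y": 0,"z": -18,"yaw": 0},
], grip=4.0)

```text
time_s: 18.2
tool_pos: [451.0, -241.7, 295.7]
tool_rot: [-0.001, 0.684, 0.729, -0.0]
wrist_force: [-0.1, -0.5, 0.4]
finger_gap: 40.2
grip_force: 0.0
```

```bash
python3 - <<'E'
from h import *
import cv2
o=env.get_obs();print(o['tool_pos'],o['wrist_force'],o['time_s'])
im=env.capture('wrist');t=env.capture('top')
cv2.imwrite('pics/w6.png',np.hstack([im[:,160:],cv2.resize(t[80:290,180:380],(400,420))])[:,:,::-1])
v=[636.3,-230.1,.0618];pz=(o['tool_pos'],o['tool_rot'])
print(proj('wrist',cab(v,[[-185,0,136],[-185,80,136]]),pz).round())
E
```

```text
[ 450.96541892 -241.74735689  295.74186652] [-0.08846329 -0.52075222  0.35921671] 18.2
[[281. 190.]
 [281. 116.]]
```

View pics/w6.png

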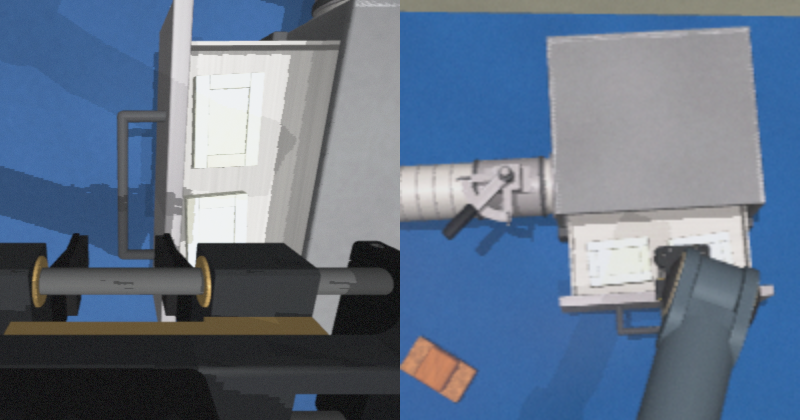

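The bar is at column 283 against a predicted 281 for the full 140 mm, the lever is at 45°, both doors lie flat on the tray, and the gripper is clear at z≈296.

```bash
python3 -c "
from rig import env
print(env.sign_off())"
```

```text
the job is handed in; nothing more can be done
None
```

I set the damper lever to half open, then drew the tray out 140 mm to its stop with both sample doors flat on it, and handed the job in at about 18 s; the sign-off gave no verdict.

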